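# Put the honed gouges away by handle colour

## Task

Honing is finished: the strop was left lying across the two tool trays, so lay it back lengthways on the dark rubber mat, leather side up, and put the four palm gouges away in the tray of their handle's colour. In each tray the two gouges lie flat on the felt side by side, handles towards the painted end and cutting edges towards the bare end; set them down rather than dropping them. Leave the carving, the whetstone, the plain-handled knife and the mallet where they are.

Things in the scene. Friction and masses are not known exactly. Their poses are not given: they have to be found in the camera images.
- gouge_red_a: palm gouge, red-dipped handle, a U-section blade; 130 mm long, 50 g. Origin: underside, mid-length; x to the cutting edge, z up; centre line at z = 12.5 mm. Octagonal handle x = -65 to 12 mm, 25 mm across flats (constant from x = -58 to -11; red up to -15, then bare beech), flats below and at the sides; tapers to a 15 mm brass ferrule (to x = 20), then 8-11 mm wide steel blade (to x = 65).
- gouge_red_a_tip (a point): cutting edge of gouge_red_a, on the centre line (x = +65 mm, z = 12.5 mm)
- gouge_red_a_butt (a point): butt end of the handle of gouge_red_a, on the centre line (x = -65 mm, z = 12.5 mm)
- gouge_red_b: palm gouge, red-dipped handle, a V-section blade; 130 mm long, 50 g. Origin: underside, mid-length; x to the cutting edge, z up; centre line at z = 12.5 mm. Octagonal handle x = -65 to 12 mm, 25 mm across flats (constant from x = -58 to -11; red up to -15, then bare beech), flats below and at the sides; tapers to a 15 mm brass ferrule (to x = 20), then 8-11 mm wide steel blade (to x = 65).
- gouge_red_b_tip (a point): cutting edge of gouge_red_b, on the centre line (x = +65 mm, z = 12.5 mm)
- gouge_red_b_butt (a point): butt end of the handle of gouge_red_b, on the centre line (x = -65 mm, z = 12.5 mm)
- gouge_blue_a: palm gouge, blue-dipped handle, a flat chisel blade; 130 mm long, 50 g. Origin: underside, mid-length; x to the cutting edge, z up; centre line at z = 12.5 mm. Octagonal handle x = -65 to 12 mm, 25 mm across flats (constant from x = -58 to -11; blue up to -15, then bare beech), flats below and at the sides; tapers to a 15 mm brass ferrule (to x = 20), then 8-11 mm wide steel blade (to x = 65).
- gouge_blue_a_tip (a point): cutting edge of gouge_blue_a, on the centre line (x = +65 mm, z = 12.5 mm)
- gouge_blue_a_butt (a point): butt end of the handle of gouge_blue_a, on the centre line (x = -65 mm, z = 12.5 mm)
- gouge_blue_b: palm gouge, blue-dipped handle, a U-section blade; 130 mm long, 50 g. Origin: underside, mid-length; x to the cutting edge, z up; centre line at z = 12.5 mm. Octagonal handle x = -65 to 12 mm, 25 mm across flats (constant from x = -58 to -11; blue up to -15, then bare beech), flats below and at the sides; tapers to a 15 mm brass ferrule (to x = 20), then 8-11 mm wide steel blade (to x = 65).
- gouge_blue_b_tip (a point): cutting edge of gouge_blue_b, on the centre line (x = +65 mm, z = 12.5 mm)
- gouge_blue_b_butt (a point): butt end of the handle of gouge_blue_b, on the centre line (x = -65 mm, z = 12.5 mm)
- tray_red: fixed open beech tray, red felt, one short end wall painted red with a brass knob. Outside 172 (x) x 160 (y) x 38 mm high, walls and floor 6 mm: inside 160 x 148, 32 deep. Origin: centre of its underside, 6 mm above the bench on a plywood board. x runs from the painted end (x = -86 mm, towards the robot) to the bare end. The two trays stand side by side 5 mm apart; which is left varies.
- tray_blue: fixed open beech tray, blue felt, one short end wall painted blue with a brass knob. Outside 172 (x) x 160 (y) x 38 mm high, walls and floor 6 mm: inside 160 x 148, 32 deep. Origin: centre of its underside, 6 mm above the bench on a plywood board. x runs from the painted end (x = -86 mm, towards the robot) to the bare end. The two trays stand side by side 5 mm apart; which is left varies.
- strop: beech paddle strop, 330 x 50 x 15 mm (12 mm board, 3 mm brown leather on top), 220 g, found leather up across both trays' rims, underside 44 mm above the bench. Origin: underside, below its balance point; x lengthways, z up: paddle x = -79 to 141 mm, 50 wide; rounded handle x = -189 to -79 mm, 28 wide, 12 thick.
- strop_head (a point): middle of the paddle's end edge, on the underside (x = +141 mm)
- strop_handle (a point): end of the strop's handle, on the underside (x = -189 mm)
- mat: dark rubber honing mat, the strop's place: 80 mm (x) by 380 mm (y), 3 mm thick, fixed flat on the bench on the robot's side of the trays. Origin: centre of its underside. Its long axis is y.
- bracket: bystander: half-carved pale limewood scroll bracket, 90 by 150 mm, up to 71 mm high, loose beyond the trays to the left or right; origin under its centre
- whetstone: bystander: two-tone whetstone in a dark wooden holder, 80 by 205 mm, 38 mm high, loose beyond the trays on the other side; origin under its centre
- knife: bystander: carving knife with a plain brown wooden handle, 170 mm long, 23 mm high, loose beyond the trays; belongs to neither set; origin under its middle, x towards the blade
- mallet: bystander: carver's mallet standing on its dark round head (80 mm across, 114 mm high), pale handle up, 214 mm tall in all, loose out to the right; origin under its centre
Not all that is in view belongs to the job. What is shaped like the gouge_red_b but purple is not meant.

How it is judged:
At the end, for the whole second after the job is handed in: Each gouge flat on the floor of its colour's tray (both ends inside, 10-26 mm above its underside), edge 25 mm or more past the middle towards the bare end, butt likewise towards the painted end. Strop flat, leather up, its centre line on the mat (10 mm end overhang allowed). All released, at rest (x of gouge_red_a_tip in the frame of tray_red between 0.025 and 0.083 m and x of gouge_red_a_butt in the frame of tray_red between -0.083 and -0.025 m and y of gouge_red_a_tip in the frame of tray_red between -0.077 and 0.077 m and z of gouge_red_a_tip in the frame of tray_red between 0.01 and 0.026 m and y of gouge_red_a_butt in the frame of tray_red between -0.077 and 0.077 m and z of gouge_red_a_butt in the frame of tray_red between 0.01 and 0.026 m and linear speed of each of gouge_red_a, gouge_red_b, gouge_blue_a, gouge_blue_b, strop below 0.02 m/s and contact force between the fingers and gouge_red_a below 0.01 N and x of gouge_red_b_tip in the frame of tray_red between 0.025 and 0.083 m and x of gouge_red_b_butt in the frame of tray_red between -0.083 and -0.025 m and y of gouge_red_b_tip in the frame of tray_red between -0.077 and 0.077 m and z of gouge_red_b_tip in the frame of tray_red between 0.01 and 0.026 m and y of gouge_red_b_butt in the frame of tray_red between -0.077 and 0.077 m and z of gouge_red_b_butt in the frame of tray_red between 0.01 and 0.026 m and contact force between the fingers and gouge_red_b below 0.01 N and x of gouge_blue_a_tip in the frame of tray_blue between 0.025 and 0.083 m and x of gouge_blue_a_butt in the frame of tray_blue between -0.083 and -0.025 m and y of gouge_blue_a_tip in the frame of tray_blue between -0.077 and 0.077 m and z of gouge_blue_a_tip in the frame of tray_blue between 0.01 and 0.026 m and y of gouge_blue_a_butt in the frame of tray_blue between -0.077 and 0.077 m and z of gouge_blue_a_butt in the frame of tray_blue between 0.01 and 0.026 m and contact force between the fingers and gouge_blue_a below 0.01 N and x of gouge_blue_b_tip in the frame of tray_blue between 0.025 and 0.083 m and x of gouge_blue_b_butt in the frame of tray_blue between -0.083 and -0.025 m and y of gouge_blue_b_tip in the frame of tray_blue between -0.077 and 0.077 m and z of gouge_blue_b_tip in the frame of tray_blue between 0.01 and 0.026 m and y of gouge_blue_b_butt in the frame of tray_blue between -0.077 and 0.077 m and z of gouge_blue_b_butt in the frame of tray_blue between 0.01 and 0.026 m and contact force between the fingers and gouge_blue_b below 0.01 N and x of strop_head in the frame of mat between -0.04 and 0.04 m and y of strop_head in the frame of mat between -0.2 and 0.2 m and z of each of strop_head, strop_handle in the frame of mat below 0.01 m and x of strop_handle in the frame of mat between -0.04 and 0.04 m and y of strop_handle in the frame of mat between -0.2 and 0.2 m and angle between strop's own z axis and vertical below 0.15 rad and contact force between the fingers and strop below 0.01 N); the robot touches nothing.
It fails at once if the half-carved bracket is pushed more than 20 mm from where it was (distance of bracket from where it was at the start of the episode above 0.02 m).
It fails at once if the whetstone is pushed more than 20 mm from where it was (distance of whetstone from where it was at the start of the episode above 0.02 m).
It fails at once if the carving knife is pushed more than 20 mm from where it was (distance of knife from where it was at the start of the episode above 0.02 m).
It fails at once if the mallet is pushed more than 20 mm from where it was (distance of mallet from where it was at the start of the episode above 0.02 m).
It fails at once if a gouge is dropped: it moves faster than 0.75 m/s (a fall of about 30 mm) with no finger touching it ((linear speed of gouge_red_a above 0.75 m/s and contact force between the fingers and gouge_red_a below 0.01 N) or (linear speed of gouge_red_b above 0.75 m/s and contact force between the fingers and gouge_red_b below 0.01 N) or (linear speed of gouge_blue_a above 0.75 m/s and contact force between the fingers and gouge_blue_a below 0.01 N) or (linear speed of gouge_blue_b above 0.75 m/s and contact force between the fingers and gouge_blue_b below 0.01 N)).
It also fails if it takes over 72 s, if anything falls off the work surface, if the arm or the gripper's body presses on something with over 40 N, if the wrist force passes 120 N, or if a joint passes its speed limit or range.

## Robot

A 6-joint arm with a two-finger parallel gripper is mounted at the origin on the work surface. World frame = base frame: x ahead of the robot, y to its left, z up, the work surface at z = 0. Lengths are in m, angles in rad, forces in N, time in s.
With the tool pointing down it reaches from about 0.35 to 0.85 m from the base axis. Payload 8.1 kg.
Tool frame: the origin (TCP) lies midway between the tips of the shut fingers; the grasp point (between the pads) lies 19 mm behind it; z points along the fingers, y is the line along which they close (so a half turn about z gives the same grasp; the last joint's range is limited). The gripper opens to 93 mm and grips with 3 to 60 N. Pads are 15 mm wide; open, the fingers measure 128 mm over their backs; the gripper's body (75 mm by 188 mm) begins 65 mm behind the grasp point.
Start: joints at [-1.266, 0.13, 1.488, -0, 1.523, -0.085], TCP at [0.228, -0.555, 0.219] pointing down, gripper open.
Joint ranges: [-2.96, 2.96], [-0.89, 2.26], [0.02, 2.5], [-1.34, 4.48], [0, 2.73], [-2.66, 2.66]. Speed limits (rad/s): [2.39, 2.39, 2.79, 3.14, 3.14, 3.14].

## Interface

Orientations are given as a unit quaternion [w, x, y, z].
In Python, from cell import r gives the robot as it stands.
- The arm moves only by the tool servo_tool, never from a script. Its argument "increments" is a list of rows, each a list of 5 numbers: the shift along the tool's x, y, z in cm, then the turn about the tool's z in degrees, then the opening, from 0 (shut) to 1 (fully open). A call has 1 to 8 rows; each row shifts and turns the commanded pose from where the row before left it, along the tool's axes as they then stand; what a row does not reach is not made up. A row lasts 1/10 s, in which the tool goes at most 50 mm and 8.59 degrees, less where a joint would pass 70% of its speed; a pose out of reach is approached as far as the arm can. A call is refused whole if a number of a shift passes 5 or a number of a turn 8.59, either way. A call with a gripper value outside its range is refused whole. The fingers move at their own pace and stop on an object; "squeeze" is the grip in N (left out, the last holds). Time passes only in rows, so rows that do not move let the fingers close. It gives the time, the measured TCP pose, the force, the opening and the grip force at its end, in the units of the state.
- r.read_state(): the state, without advancing time (a new reading comes with each control period).
- r.camera(name): name is "side" or "top" or "wrist"; returns the picture (480x640x3 uint8, red, green, blue); there is no depth.
- r.camera_model(name): a dict with "intrinsics" (3x3 intrinsics, pixels), "R" (3x3) and "t" (3): a world point X has camera coordinates R X + t. Camera axes: x right, y down, z forward; pixel columns grow to the right and rows downward; lengths in m; the calibration is good to about 2 mm. A picture is of the moment at which its call begins: read the wrist's pose just before it. camera_model takes no time and is no camera call; for the wrist camera it gives the pose at the moment of the call.
- r.close_job(): hands the job in; it is judged then, once.
Trained networks look in the newest picture that a camera, given by its name, has taken for a name from the list of things; names that differ only in an ending like _2 or _b are one class to them, and where a whole thing is asked for, a point or a joint stands for the part that bears it (a point fixed in the world has none). Each returns a list of dicts, best first, with "confidence" (0 to 1); they miss things now and then, are a little off and sometimes report something else, mostly with a low value. They report only what shows in the picture. A call takes as long as a camera call. They do not tell look-alikes from the thing itself.
- r.recognise(camera, label): "bbox" ([centre column, centre row, width, height] in pixels, round what is visible of it).
- r.trace(camera, label): "region" (480x640 bool, what is visible of it) and "bbox" ([centre column, centre row, width, height] in pixels, round what is visible of it).
The state is a dict: "time_s": time; "q": joint angles; "dq": joint speeds; "tau": joint torques, N m; "ee_pos": TCP position; "eef_rot": TCP orientation; "ft_force": force on the tool from outside, world axes, zero at the start; "wrist_torque": the same for the moment, N m; "opening": finger opening in m; "gripper_force": force on a finger pad.
Only numpy, scipy, OpenCV 4.12 (cv2) and the standard library are available. Lean on these libraries where they do the work, as an engineer would, in place of code of your own. Each camera call takes 0.05 s, during which the arm holds its last target. There are 200 camera calls.

## Working session

There is one attempt and no reset: what is moved stays moved. The work goes in short steps, Python scripts to look and compute and a tool call to move; the robot and the scene stay as the last step left them, time stands still between calls to the robot, and variables do not carry over. Pictures are saved under pics/ and viewed, at most 10 in all, crops included, and the job is handed in when it is done.

Besides the shell and the picture viewer there is one more tool, called after "Call:" as name([rows], argument=value, ...), one row to a line, values as JSON. servo_tool: Moves the arm, as the interface text tells. Its arguments: {"type":"object","properties":{"increments":{"type":"array","items":{"type":"array","items":{"type":"number"}}},"squeeze":{"type":"number"}},"required":["increments"]}

```bash
mkdir -p pics; ls; python3 - <<'E'
from cell import r
import cv2,numpy as np
for n in ["top","side"]:
    im=r.camera(n); cv2.imwrite(f"pics/{n}0.png",im[:,:,::-1])
    m=r.camera_model(n); print(n,np.round(m["intrinsics"],1).tolist(),np.round(m["R"],3).tolist(),np.round(m["t"],3).tolist())
    for l in ["gouge_red_a","gouge_blue_a","tray_red","tray_blue","strop","mat","knife","mallet","bracket","whetstone"]:
        print(l,[(np.round(d["bbox"]).astype(int).tolist(),round(d["confidence"],2)) for d in r.recognise(n,l)])
s=r.read_state();print(s["time_s"],s["ee_pos"],s["eef_rot"],s["opening"])
E
```

```text
pics
top [[483.3, 0.0, 320.0], [0.0, 483.3, 234.7], [0.0, 0.0, 1.0]] [[0.013, -1.0, -0.006], [-0.997, -0.013, -0.074], [0.074, 0.007, -0.997]] [-0.026, 0.53, 1.154]
gouge_red_a [([173, 340, 25, 51], 0.95), ([181, 285, 53, 22], 0.74), ([109, 268, 23, 55], 0.74), ([192, 217, 43, 43], 0.73)]
gouge_blue_a [([438, 214, 26, 48], 0.84), ([428, 287, 50, 33], 0.58)]
tray_red [([353, 203, 76, 85], 0.7), ([428, 288, 47, 32], 0.54)]
tray_blue [([286, 195, 81, 82], 0.61)]
strop [([335, 199, 141, 36], 0.98), ([316, 274, 151, 38], 0.68)]
mat [([317, 273, 150, 35], 0.74)]
knife [([306, 133, 69, 22], 0.64)]
mallet [([543, 247, 62, 39], 0.97)]
bracket [([431, 146, 65, 48], 0.94), ([437, 216, 23, 52], 0.5)]
whetstone [([187, 145, 89, 38], 0.75)]
side [[590.1, 0.0, 324.2], [0.0, 590.1, 246.2], [0.0, 0.0, 1.0]] [[-0.847, -0.532, -0.01], [-0.351, 0.573, -0.741], [0.4, -0.624, -0.671]] [0.432, 0.265, 1.172]
gouge_red_a [([210, 464, 78, 23], 0.9), ([342, 438, 76, 22], 0.9), ([280, 404, 27, 61], 0.73), ([224, 352, 60, 22], 0.69)]
gouge_blue_a [([363, 202, 47, 11], 0.87), ([420, 228, 41, 19], 0.82), ([225, 352, 61, 18], 0.17)]
tray_red [([313, 239, 97, 71], 0.66)]
tray_blue [([266, 275, 107, 81], 0.74)]
strop [([290, 244, 71, 90], 0.82)]
mat [([352, 300, 113, 116], 0.66)]
knife [([423, 140, 26, 74], 0.7), ([268, 278, 101, 81], 0.67), ([228, 244, 53, 37], 0.6)]
mallet [([426, 143, 31, 75], 0.71)]
bracket [([309, 181, 50, 49], 0.58)]
whetstone [([150, 329, 96, 80], 0.68), ([363, 203, 50, 12], 0.46)]
1.1 [ 0.22800162 -0.55499475  0.21863049] [-2.36056783e-06  9.81074547e-01  1.93630402e-01 -8.55286723e-06] 0.09305799091788144
```

```bash
python3 - <<'E'
import cv2
im=cv2.imread("pics/top0.png")[110:390,80:480]
cv2.imwrite("pics/top0c.png",cv2.resize(im,None,fx=2,fy=2,interpolation=cv2.INTER_CUBIC))
E
```

```text
(no output)
```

View pics/top0c.png

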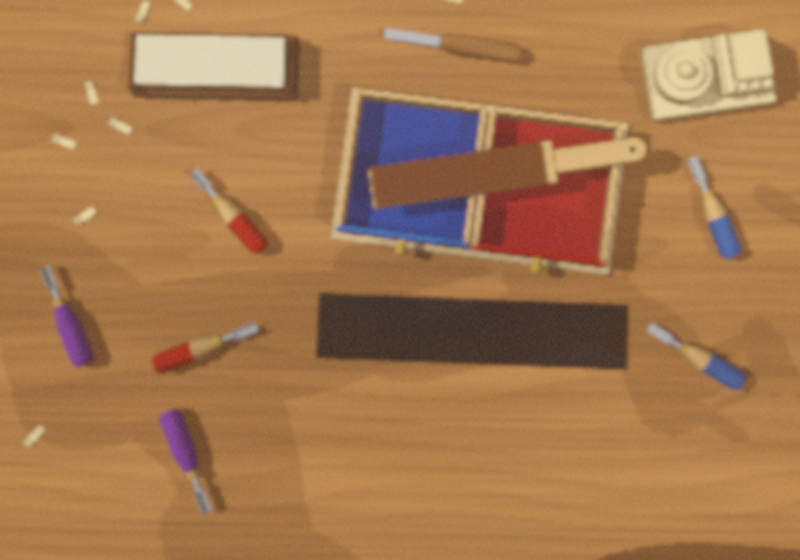

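View pics/side0.png

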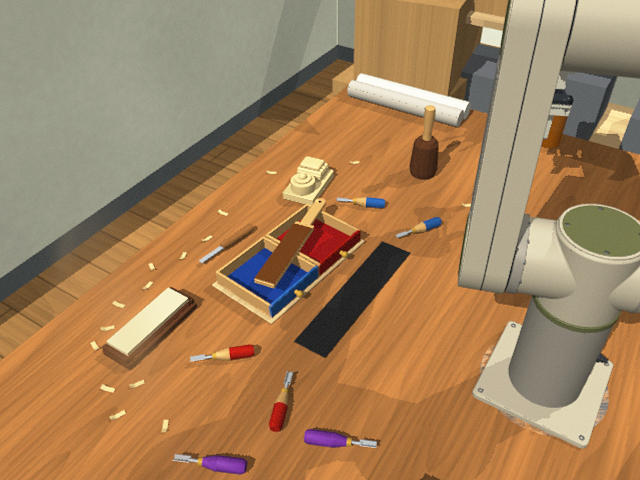

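```bash
cat > h.py <<'E'
from cell import r
import cv2,numpy as np
def ray(cam,uv,z):
    m=r.camera_model(cam);K,R,t=[np.array(m[k],float) for k in("intrinsics","R","t")]
    uv=np.atleast_2d(uv).astype(float);d=np.c_[uv,np.ones(len(uv))]@np.linalg.inv(K).T@R
    c=-R.T@t;return (c+d*((z-c[2])/d[:,2])[:,None])[:,:2]
def mask_axis(pts):
    c=pts.mean(0);w,v=np.linalg.eigh(np.cov((pts-c).T));a=v[:,1];s=(pts-c)@a
    return c,a,s.min(),s.max()
def yaw(R=None):
    w,x,y,z=r.read_state()["eef_rot"];return np.degrees(np.arctan2(2*(x*y+w*z),1-2*(y*y+z*z)))
def to(x,y,z,phi):  # shifts to target: turn first, then tool shift (cm) at the new yaw
    s=r.read_state();p=s["ee_pos"];f=np.radians(phi);d=np.array([x,y,z])-p
    print("t %.2f now"%s["time_s"],np.round(p,4),"yaw %.1f"%yaw(),"op %.3f F %.1f"%(s["opening"],s["gripper_force"]))
    print(" turn %.1f; shift after turn x %.2f y %.2f z %.2f"%((yaw()-phi+180)%360-180,100*(d[0]*np.cos(f)+d[1]*np.sin(f)),100*(d[0]*np.sin(f)-d[1]*np.cos(f)),-100*d[2]))
E
python3 - <<'E'
from h import *
im=r.camera("top");hsv=cv2.cvtColor(im,cv2.COLOR_RGB2HSV)
crop=lambda P:np.array(P)/2+[80,110]
C=ray("top",crop([(355,92),(627,125),(608,272),(333,237)]),.044);print("tray corners",C.round(4).tolist(),"centre",C.mean(0),[np.linalg.norm(C[i]-C[i-1]).round(3) for i in range(4)])
a=C[0]+C[1]-C[2]-C[3];print("tray x yaw",np.degrees(np.arctan2(a[1],a[0])));b=C[0]+C[3]-C[1]-C[2];print("y yaw",np.degrees(np.arctan2(b[1],b[0])))
M=ray("top",crop([(318,294),(628,306),(627,369),(317,357)]),.003);print("mat",M.round(4).tolist(),M.mean(0));b=M[0]+M[3]-M[1]-M[2];print("mat y yaw",np.degrees(np.arctan2(b[1],b[0])))
S=ray("top",crop([(372,188),(646,150)]),.059);d=S[0]-S[1];L=np.linalg.norm(d);print("strop head,handle",S.round(4).tolist(),L,"yaw",np.degrees(np.arctan2(d[1],d[0])),"origin",S[1]+d*189/330)
for l in["gouge_red_a","gouge_blue_a"]:
    for o in r.trace("top",l):
        g=o["region"];v,u=np.nonzero(g);P=ray("top",np.c_[u,v],.0125);c,a,lo,hi=mask_axis(P)
        H=hsv[v,u];red=((H[:,0]<6)|(H[:,0]>172))&(H[:,1]>150);blu=(H[:,0]>100)&(H[:,0]<122)&(H[:,1]>120);pur=(H[:,0]>=125)&(H[:,0]<165)&(H[:,1]>100)
        k=max((red,blu,pur),key=lambda q:q.sum());hc=P[k].mean(0)
        if (c-hc)@a<0:a=-a;lo,hi=-hi,-lo
        mid=c+a*(lo+hi)/2
        print(l,o["confidence"],"RBP",red.sum(),blu.sum(),pur.sum(),"px",u.mean().round(),v.mean().round(),"len",round(hi-lo,3),"mid",mid.round(4),"hc",hc.round(4),"yaw %.1f"%np.degrees(np.arctan2(a[1],a[0])), "yaw_hm %.1f"%np.degrees(np.arctan2(*(mid-hc)[::-1])))
for l,z in[("mallet",.1),("knife",.01),("bracket",.05),("whetstone",.03)]:
    b=r.recognise("top",l)[0]["bbox"];print(l,ray("top",[b[:2]],z).round(3))
import cv2
big=cv2.resize(im[185:310,140:240],None,fx=5,fy=4.8,interpolation=cv2.INTER_CUBIC);cv2.imwrite("pics/red.png",big[:,:,::-1])
to(.6,0,.15,90)
E
```

```text
tray corners [[0.7164, 0.1332], [0.6801, -0.1942], [0.5033, -0.172], [0.5408, 0.1554]] centre [ 0.61013908 -0.01939643] [np.float64(0.177), np.float64(0.329), np.float64(0.178), np.float64(0.33)]
tray x yaw -7.185978018737601
y yaw 83.56225978683813
mat [[0.4738, 0.1787], [0.464, -0.2018], [0.3873, -0.2007], [0.3968, 0.178]] [ 0.43049434 -0.01145538]
mat y yaw 88.54649118113127
strop head,handle [[0.5981, 0.1084], [0.6473, -0.2145]] 0.32663814125438617 yaw 98.66388403666593 origin [ 0.61914874 -0.02956436]
gouge_red_a 0.71 RBP 0 0 281 px 171.0 335.0 len 0.13 mid [0.2723 0.331 ] hc [0.297  0.3419] yaw -157.4 yaw_hm -156.3
gouge_red_a 0.7 RBP 0 0 273 px 113.0 272.0 len 0.131 mid [0.4444 0.4875] hc [0.4193 0.4758] yaw 25.1 yaw_hm 25.1
gouge_red_a 0.69 RBP 121 0 0 px 176.0 285.0 len 0.131 mid [0.4095 0.3151] hc [0.3944 0.3529] yaw -68.8 yaw_hm -68.2
gouge_red_a 0.58 RBP 127 0 0 px 195.0 217.0 len 0.132 mid [0.5756 0.2917] hc [0.547  0.2659] yaw 42.3 yaw_hm 42.1
gouge_blue_a 0.73 RBP 0 0 0 px 540.0 245.0 len 0.156 mid [ 0.5138 -0.5635] hc [nan nan] yaw 97.8 yaw_hm nan
gouge_blue_a 0.71 RBP 0 31 0 px 438.0 218.0 len 0.126 mid [ 0.5876 -0.3014] hc [ 0.5479 -0.3173] yaw 23.2 yaw_hm 21.8
gouge_blue_a 0.57 RBP 0 2 0 px 430.0 289.0 len 0.132 mid [ 0.4067 -0.2795] hc [ 0.3809 -0.3164] yaw 59.4 yaw_hm 55.1
mallet [[ 0.499 -0.521]]
knife [[0.786 0.02 ]]
bracket [[ 0.743 -0.289]]
whetstone [[0.747 0.309]]
t 1.45 now [ 0.228  -0.555   0.2186] yaw 22.3 op 0.093 F 0.0
 turn -67.7; shift after turn x 55.50 y 37.20 z 6.86<stdin>:12: RuntimeWarning: Mean of empty slice.
  ret = um.true_divide(
```

View pics/red.png

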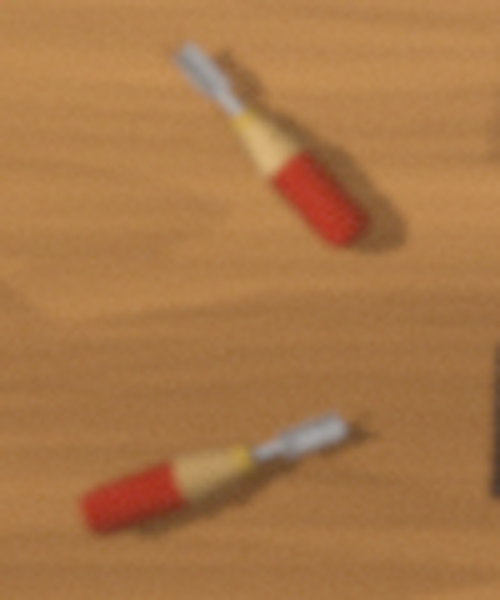

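The top view shows:
- **Red gouges:** (195,217) and (180,285).
- **Blue gouges:** (438,215) and (429,288).
- **Look-alikes, rejected:** purple gouges at (113,268) and (173,340), and the brown knife at (307,133).
- **Other things:** blue tray on the left, red on the right, the strop over the divider and the mat at (317,274).

The crop confirms that the two chosen ones have red handles. I'll move the strop first.

Call:
servo_tool([
  [3.9,-2.3,0,-8.5,1],
  [4.2,-1.7,0,-8.5,1],
  [4.4,-1.1,0,-8.5,1],
  [4.5,-0.4,0,-8.5,1],
  [4.5,0.2,0,-8.5,1],
  [4.4,0.9,0,-8.5,1],
  [4.2,1.5,0,-8.5,1],
  [4.0,2.1,0,-8.5,1],
], squeeze=30)

```text
time_s: 2.25
ee_pos: [0.4442, -0.2639, 0.2189]
eef_rot: [0.0, 0.703, 0.711, 0.0]
ft_force: [0.3, -0.7, 0.3]
opening: 0.0933
gripper_force: 0.0
```

```bash
python3 -c "
from h import *
to(.619,-.0296,.10,98.7)"
```

```text
t 2.25 now [ 0.4442 -0.2639  0.2189] yaw 90.7 op 0.093 F 0.0
 turn -8.0; shift after turn x 20.52 y 20.82 z 11.89
```

Call:
servo_tool([
  [0,0,0,-8.0,1],
  [3,3,1.2,0,1],
  [3,3,1.2,0,1],
  [3,3,1.2,0,1],
  [3,3,1.2,0,1],
  [3,3,1.2,0,1],
  [3,3,1.2,0,1],
  [2.5,2.8,1.2,0,1],
])

```text
time_s: 3.05
ee_pos: [0.6204, -0.0304, 0.1342]
eef_rot: [0.0, 0.654, 0.757, 0.0]
ft_force: [0.3, -0.5, 0.2]
opening: 0.0934
gripper_force: 0.0
```

```bash
python3 - <<'E'
from h import *
to(.619,-.0296,.048,98.7)
for c in["wrist"]:
    im=r.camera(c);cv2.imwrite("pics/w1.png",im[:,:,::-1])
    for o in r.trace(c,"strop"):
        v,u=np.nonzero(o["region"]);P=ray(c,np.c_[u,v],.059);cc,a,lo,hi=mask_axis(P)
        if a[1]<0:a=-a
        print(o["confidence"],len(u),cc.round(4),"yaw",np.degrees(np.arctan2(a[1],a[0])).round(1),hi-lo)
        for y in(-.06,-.03,0.0,.03): 
            q=P[abs(P[:,1]-y)<.002]; 
            if len(q):print(y,q[:,0].min().round(4),q[:,0].max().round(4))
E
```

```text
t 3.05 now [ 0.6204 -0.0304  0.1342] yaw 98.4 op 0.093 F 0.0
 turn -0.3; shift after turn x 0.10 y -0.13 z 8.62
0.59 33973 [0.6184 0.0041] yaw 99.3 0.30232999497143126
-0.06 0.6041 0.653
-0.03 0.5997 0.6482
0.0 0.5943 0.6431
0.03 0.5895 0.6385
```

View pics/w1.png

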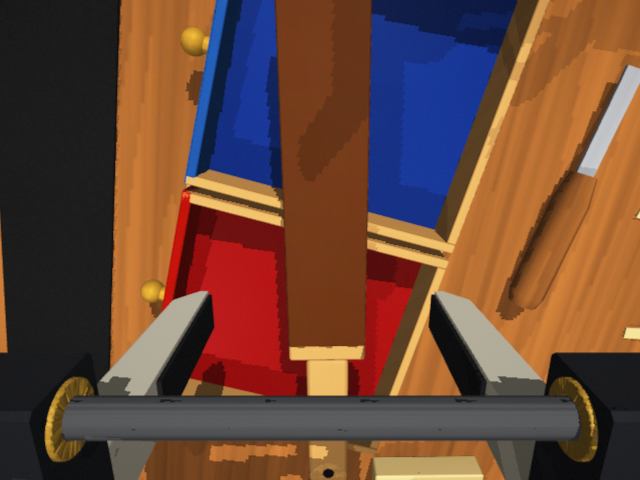

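Call:
servo_tool([
  [0,0.3,3,-0.8,1],
  [0,0,3,0,1],
  [0,0,2.7,0,1],
  [0,0,0,0,1],
  [0,0,0,0,0.4],
  [0,0,0,0,0.4],
  [0,0,0,0,0.4],
  [0,0,0,0,0.4],
], squeeze=40)

```text
time_s: 3.95
ee_pos: [0.6226, -0.0322, 0.0482]
eef_rot: [0.0, 0.649, 0.761, 0.0]
ft_force: [0.8, 0.0, -0.5]
opening: 0.0657
gripper_force: 0.0
```

Call:
servo_tool([
  [0,0,0.1,0,0.4],
  [0,0,0,0,0.4],
  [0,0,0,0,0.4],
  [0,0,0,0,0.4],
  [0,0,0,0,0.4],
  [0,0,-1,0,0.4],
  [0,0,-1.5,0,0.4],
  [0,0,-1.5,0,0.4],
], squeeze=40)

```text
time_s: 4.75
ee_pos: [0.6224, -0.032, 0.088]
eef_rot: [-0.0, 0.649, 0.761, -0.0]
ft_force: [0.3, -0.0, -2.6]
opening: 0.0495
gripper_force: 40.0
```

```bash
python3 - <<'E'
from h import *
to(.431,.0125,.051,88.5)
b=r.read_state()["ft_force"];print(b)
im=r.camera("wrist");cv2.imwrite("pics/w2.png",im[:,:,::-1])
E
```

```text
t 4.75 now [ 0.6224 -0.032   0.088 ] yaw 99.1 op 0.050 F 40.0
 turn 10.6; shift after turn x 3.95 y -19.25 z 3.70
[ 0.26165439 -0.00763024 -2.61128998]
```

Call:
servo_tool([
  [0,0,-0.5,5.3,0.4],
  [0,0,-0.5,5.3,0.4],
  [0.6,-3,0,0,0.4],
  [0.8,-4,0,0,0.4],
  [0.8,-4,0,0,0.4],
  [0.8,-4,0,0,0.4],
  [0.7,-3,0,0,0.4],
  [0.2,-1.5,0,0,0.4],
])

```text
time_s: 5.6
ee_pos: [0.4266, 0.0126, 0.0971]
eef_rot: [0.0, 0.716, 0.698, 0.0]
ft_force: [-0.4, 0.6, -2.1]
opening: 0.0496
gripper_force: 40.0
```

```bash
python3 - <<'E'
from h import *
to(.429,.0105,.0075,88.5)
E
```

```text
t 5.60 now [0.4266 0.0126 0.0971] yaw 88.6 op 0.050 F 40.0
 turn 0.1; shift after turn x -0.20 y 0.24 z 8.96
```

Call:
servo_tool([
  [-0.2,0.2,3,0,0.4],
  [0,0,3,0,0.4],
  [0,0,1.8,0,0.4],
  [0,0,0.7,0,0.4],
  [0,0,0.4,0,0.4],
  [0,0,0,0,0.4],
])

```text
time_s: 6.2
ee_pos: [0.4311, 0.0098, 0.0084]
eef_rot: [0.0, 0.716, 0.698, 0.0]
ft_force: [0.1, -0.4, -3.0]
opening: 0.0495
gripper_force: 40.0
```

Call:
servo_tool([
  [0,0,0.1,0,0.4],
  [0,0,0.1,0,0.4],
  [0,0,0,0,0.75],
  [0,0,0,0,0.75],
  [0,0,0,0,0.75],
  [0,0,0,0,0.75],
  [0,0,-3,0,0.75],
  [0,0,-5,0,0.75],
])

```text
time_s: 7.0
ee_pos: [0.427, 0.0102, 0.0832]
eef_rot: [-0.003, 0.716, 0.698, -0.003]
ft_force: [0.1, -0.0, -0.4]
opening: 0.0699
gripper_force: 0.0
```

```bash
python3 - <<'E'
from h import *
s=r.read_state();print(s["q"])
im=r.camera("top")
for o in r.trace("top","strop")[:2]:
    v,u=np.nonzero(o["region"]);P=ray("top",np.c_[u,v],.018);c,a,lo,hi=mask_axis(P);print(o["confidence"],len(u),c.round(4),a.round(3),(c+a*lo).round(4),(c+a*hi).round(4))
# grasp points: 24 mm behind mid (x=-24)
for n,m,y in[("redN",(.4095,.3151),-68.8),("redF",(.5756,.2917),42.3),("bluF",(.5876,-.3014),23.2),("bluN",(.4067,-.2795),59)]:
    f=np.radians(y);print(n,(np.array(m)-.027*np.array([np.cos(f),np.sin(f)])).round(4))
to(.3997,.340,.08,111.2)
big=cv2.resize(im[240:310,220:440],None,fx=3.6,fy=3.6);cv2.imwrite("pics/strop.png",big[:,:,::-1])
E
```

```text
[-9.63024530e-02 -2.35252073e-01  2.09440056e+00  1.99421363e-05
  1.29025639e+00 -7.06236339e-02]
0.69 491 [ 0.4291 -0.0899] [0.034 0.999] [ 0.4264 -0.171 ] [0.4373 0.1551]
0.66 470 [0.5653 0.2827] [-0.735 -0.678] [0.6225 0.3354] [0.5256 0.2462]
redN [0.3997 0.3403]
redF [0.5556 0.2735]
bluF [ 0.5628 -0.312 ]
bluN [ 0.3928 -0.3026]
t 7.10 now [0.435  0.0095 0.0924] yaw 88.5 op 0.070 F 0.0
 turn -22.7; shift after turn x 32.09 y 8.66 z 1.24
```

View pics/strop.png

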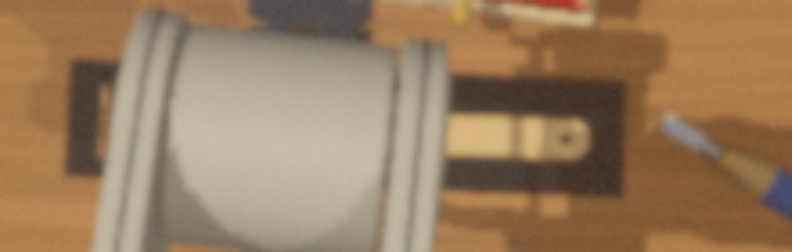

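Call:
servo_tool([
  [4.2,-0.5,0,-7.6,0.6],
  [4.2,0,0,-7.6,0.6],
  [4.2,0.5,0,-7.6,0.6],
  [4.1,1.1,0,0,0.6],
  [4.1,1.1,0,0,0.6],
  [4.1,1.1,0,0,0.6],
  [4.1,1.1,0,0,0.6],
  [3.6,1.0,0,0,0.6],
])

```text
time_s: 7.9
ee_pos: [0.3938, 0.3438, 0.0855]
eef_rot: [-0.0, 0.564, 0.826, 0.0]
ft_force: [0.3, -0.4, 0.2]
opening: 0.0556
gripper_force: 0.0
```

```bash
cat >> h.py <<'E'
def look(lab,mid,z=.0125,cam="wrist",fn=None):
    im=r.camera(cam);hsv=cv2.cvtColor(im,cv2.COLOR_RGB2HSV)
    if fn:cv2.imwrite(fn,im[:,:,::-1])
    for o in r.trace(cam,lab):
        v,u=np.nonzero(o["region"]);P=ray(cam,np.c_[u,v],z);H=hsv[v,u];k=H[:,1]>20
        rect=cv2.minAreaRect(P.astype(np.float32)*1000);c,a,lo,hi=mask_axis(P);ctr=c+a*(lo+hi)/2
        print(o["confidence"],len(u),"med hue",np.median(H[:,0]),"px",u.min(),u.max(),v.min(),v.max(),"mid",ctr.round(4),"len %.3f"%(hi-lo),"yaw %.1f"%np.degrees(np.arctan2(a[1],a[0])))
    return im
E
python3 - <<'E'
from h import *
to(.3997,.340,.004,111.2)
look("gouge_red_a",None,fn="pics/w3.png")
E
```

```text
t 7.90 now [0.3938 0.3438 0.0855] yaw 111.4 op 0.056 F 0.0
 turn 0.2; shift after turn x -0.57 y 0.41 z 8.15
0.95 7744 med hue 139.0 px 0 229 175 224 mid [0.273  0.3336] len 0.133 yaw -156.0
0.87 10081 med hue 139.0 px 387 639 15 75 mid [0.4439 0.4903] len 0.129 yaw -155.3
0.63 6050 med hue 2.0 px 305 348 201 394 mid [0.4103 0.3184] len 0.130 yaw 112.1
0.58 41 med hue 105.0 px 633 639 381 388 mid [0.6199 0.3394] len 0.007 yaw 147.4
```

View pics/w3.png

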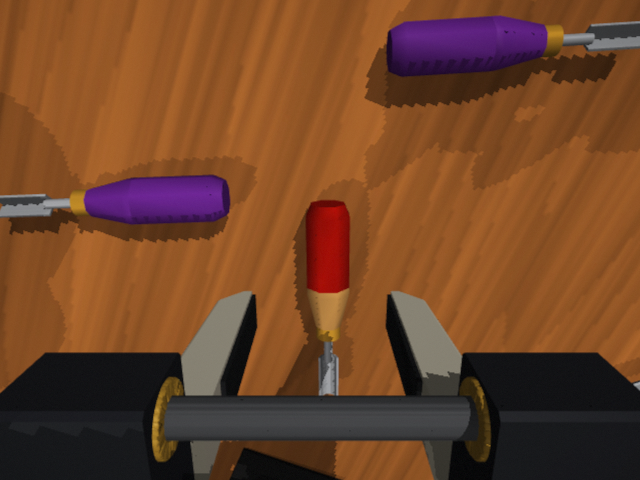

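Call:
servo_tool([
  [-0.3,0.5,3,-0.7,0.6],
  [0,0,3,0,0.6],
  [0,0,1.6,0,0.6],
  [0,0,0.5,0,0.6],
  [0,0,0,0,0.2],
  [0,0,0,0,0.2],
  [0,0,0,0,0.2],
  [0,0,0,0,0.2],
], squeeze=30)

```text
time_s: 8.8
ee_pos: [0.401, 0.3412, 0.0059]
eef_rot: [0.0, 0.559, 0.829, 0.001]
ft_force: [-0.6, -0.6, -0.0]
opening: 0.0287
gripper_force: 0.5
```

Call:
servo_tool([
  [0,0,0,0,0.2],
  [0,0,0,0,0.2],
  [0,0,-3,0,0.2],
  [0,0,-4,0,0.2],
  [0,0,-3,-8,0.2],
  [0,0,-1,-8,0.2],
  [0,0,0,-8,0.2],
  [0,0,0,-8,0.2],
])

```text
time_s: 9.6
ee_pos: [0.4005, 0.341, 0.1154]
eef_rot: [0.0, 0.306, 0.952, 0.001]
ft_force: [-0.8, -0.1, -0.8]
opening: 0.0247
gripper_force: 30.0
```

```bash
python3 - <<'E'
from h import *
to(.572,-.131,.11,173.2)
E
```

```text
t 9.60 now [0.4005 0.341  0.1154] yaw 144.4 op 0.025 F 30.0
 turn -28.8; shift after turn x -22.62 y -44.84 z 0.54
```

Call:
servo_tool([
  [0,0,0,-7.2,0.2],
  [0,0,0,-7.2,0.2],
  [0,0,0,-7.2,0.2],
  [0,0,0,-7.2,0.2],
  [-2,-4,0,0,0.2],
  [-2,-4,0,0,0.2],
  [-2,-4,0,0,0.2],
  [-2,-4,0,0,0.2],
])

```text
time_s: 10.4
ee_pos: [0.4597, 0.1705, 0.1146]
eef_rot: [0.0, 0.062, 0.998, 0.0]
ft_force: [1.0, -0.1, -0.5]
opening: 0.0248
gripper_force: 30.0
```

Call:
servo_tool([
  [-2,-4,0,0,0.2],
  [-2,-4,0,0,0.2],
  [-2,-4,0,0,0.2],
  [-2,-4,0,0,0.2],
  [-2,-4,0,0,0.2],
  [-2,-4,0,0,0.2],
  [-2,-4,0,0,0.2],
  [-0.5,-0.8,0,0,0.2],
])

```text
time_s: 11.2
ee_pos: [0.5682, -0.1362, 0.1147]
eef_rot: [0.0, 0.064, 0.998, -0.001]
ft_force: [0.0, 0.2, -0.8]
opening: 0.0244
gripper_force: 30.0
```

```bash
python3 - <<'E'
from h import *
to(.572,-.131,.018,173.2)
m=r.camera("wrist");cv2.imwrite("pics/w4.png",m[:,:,::-1])
E
```

```text
t 11.20 now [ 0.5682 -0.1362  0.1147] yaw 172.6 op 0.024 F 30.0
 turn -0.6; shift after turn x -0.31 y 0.57 z 9.67
```

View pics/w4.png

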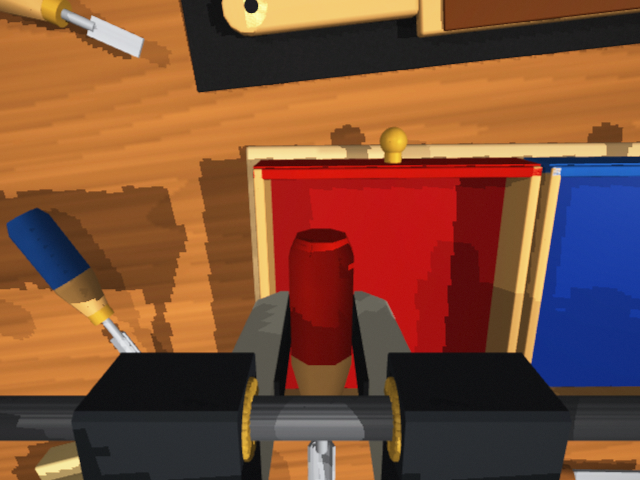

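```bash
python3 - <<'E'
from h import *
P=ray("wrist",[(252,166),(541,168),(551,168)],.044);print(P.round(4),np.linalg.norm(P[1]-P[0]))
d=P[1]-P[0];ya=np.degrees(np.arctan2(d[1],d[0]))-90;f=np.radians(ya);X=np.array([np.cos(f),np.sin(f)]);Y=np.array([-X[1],X[0]])
for f2 in(ya,-6.8):
    f=np.radians(f2);X=np.array([np.cos(f),np.sin(f)]);Y=np.array([-X[1],X[0]])
    c=(P[0]+P[1])/2+.086*X;print("tray yaw",f2,"red centre",c.round(4),"blue",(c+.165*Y).round(4))
E
```

```text
[[ 0.5126 -0.1646]
 [ 0.534  -0.0075]
 [ 0.5347 -0.0021]] 0.1585294434502016
tray yaw -7.76930750532901 red centre [ 0.6085 -0.0977] blue [0.6308 0.0658]
tray yaw -6.8 red centre [ 0.6087 -0.0963] blue [0.6283 0.0676]
```

Call:
servo_tool([
  [-1,1.1,2,0,0.2],
  [0,0,3,0,0.2],
  [0,0,2.5,0,0.2],
  [0,0,1.2,0,0.2],
  [0,0,0.6,0,0.2],
  [0,0,0,0,0.2],
])

```text
time_s: 11.85
ee_pos: [0.5785, -0.1215, 0.0214]
eef_rot: [-0.0, 0.062, 0.998, 0.0]
ft_force: [-0.7, -0.9, -0.2]
opening: 0.0249
gripper_force: 30.0
```

Call:
servo_tool([
  [0,-0.4,0.2,0,0.2],
  [0,0,0.1,0,0.2],
  [0,0,0.1,0,0.2],
  [0,0,0,0,0.4],
  [0,0,0,0,0.4],
  [0,0,0,0,0.4],
  [0,0,-3,0,0.4],
  [0,0,-4,0,0.4],
])

```text
time_s: 12.65
ee_pos: [0.576, -0.1254, 0.0856]
eef_rot: [-0.003, 0.063, 0.998, 0.001]
ft_force: [1.3, -1.0, 0.5]
opening: 0.0372
gripper_force: 0.0
```

```bash
python3 - <<'E'
from h import *
to(.5556,.2735,.1,222.3-360)
look("gouge_red_a",None,z=.0245)
E
```

```text
t 12.65 now [ 0.576  -0.1254  0.0856] yaw 172.8 op 0.037 F 0.0
 turn -49.5; shift after turn x -25.34 y 30.87 z -1.44
0.91 6861 med hue 2.0 px 295 343 200 394 mid [ 0.6149 -0.1311] len 0.129 yaw 172.7
```

Call:
servo_tool([
  [0.8,4.4,-1.5,-8.2,0.6],
  [0.1,4.5,0,-8.2,0.6],
  [-0.5,4.5,0,-8.2,0.6],
  [-1.1,4.4,0,-8.2,0.6],
  [-1.8,4.1,0,-8.2,0.6],
  [-2.3,3.9,0,-8.2,0.6],
  [-2.9,3.5,0,0,0.6],
  [-2.9,3.5,0,0,0.6],
])

```text
time_s: 13.55
ee_pos: [0.5608, 0.2366, 0.1024]
eef_rot: [0.0, -0.359, 0.933, -0.0]
ft_force: [0.7, 0.4, 0.3]
opening: 0.0557
gripper_force: 0.0
```

```bash
python3 - <<'E'
from h import *
to(.5556,.2735,.09,-137.7)
E
```

```text
t 13.55 now [0.5608 0.2366 0.1024] yaw -137.9 op 0.056 F 0.0
 turn -0.2; shift after turn x -2.10 y 3.08 z 1.24
```

Call:
servo_tool([
  [-1.2,1.8,0.6,0,0.6],
  [-0.9,1.3,0.6,0,0.6],
  [0,0,0,0,0.6],
])

```text
time_s: 13.85
ee_pos: [0.5547, 0.2731, 0.089]
eef_rot: [-0.001, -0.36, 0.933, 0.0]
ft_force: [0.6, -0.1, -1.2]
opening: 0.0559
gripper_force: 0.0
```

```bash
cat >> h.py <<'E'
def aim(lab,near,z=.0125,off=.025,zt=.005):
    """find gouge near a point in the wrist picture, print the shift to its grasp"""
    im=r.camera("wrist");best=None
    for o in r.trace("wrist",lab):
        v,u=np.nonzero(o["region"]);P=ray("wrist",np.c_[u,v],z);c,a,lo,hi=mask_axis(P);m=c+a*(lo+hi)/2
        if best is None or np.linalg.norm(m-near)<np.linalg.norm(best[0]-near):best=(m,a,hi-lo,o["confidence"],np.median(im[v,u],0))
    m,a,L,cf,col=best;f=np.radians(yaw())
    if a@[np.cos(f),np.sin(f)]<0:a=-a
    print("mid",m.round(4),"len %.3f"%L,"conf",cf,"rgb",col,"axis %.1f"%np.degrees(np.arctan2(a[1],a[0])))
    g=m+off*a;to(g[0],g[1],zt,np.degrees(np.arctan2(a[1],a[0])))
E
python3 -c "
from h import *
aim('gouge_red_a',(.5756,.2917))"
```

```text
mid [0.5795 0.2919] len 0.135 conf 0.84 rgb [142.  15.   9.] axis -137.3
t 13.95 now [0.5558 0.2709 0.09  ] yaw -138.0 op 0.056 F 0.0
 turn -0.7; shift after turn x -0.67 y -0.07 z 8.50
```

Call:
servo_tool([
  [-0.6,0,3,-0.7,0.6],
  [0,0,3,0,0.6],
  [0,0,2,0,0.6],
  [0,0,0.5,0,0.6],
  [0,0,0,0,0.2],
  [0,0,0,0,0.2],
  [0,0,0,0,0.2],
  [0,0,0,0,0.2],
])

```text
time_s: 14.75
ee_pos: [0.5616, 0.2762, 0.0072]
eef_rot: [0.001, -0.364, 0.931, 0.0]
ft_force: [-0.8, 1.5, 0.4]
opening: 0.0285
gripper_force: 0.3
```

Call:
servo_tool([
  [0,0,0,0,0.2],
  [0,0,0,0,0.2],
  [0,0,-3,0,0.2],
  [0,0,-4,0,0.2],
  [0,0,-3,8.2,0.2],
  [0,0,-1,8.2,0.2],
  [0,0,0,8.2,0.2],
  [0,0,0,8.2,0.2],
])

```text
time_s: 15.55
ee_pos: [0.5608, 0.2761, 0.1165]
eef_rot: [0.001, -0.084, 0.996, 0.0]
ft_force: [0.5, 0.3, -0.0]
opening: 0.0246
gripper_force: 30.0
```

```bash
python3 -c "
from h import *
to(.585,-.0612,.11,172.7)"
```

```text
t 15.55 now [0.5608 0.2761 0.1165] yaw -170.4 op 0.025 F 30.0
 turn 16.9; shift after turn x -6.69 y -33.15 z 0.65
```

Call:
servo_tool([
  [0,0,0,8.45,0.2],
  [0,0,0,8.45,0.2],
  [-0.9,-4.5,0,0,0.2],
  [-0.9,-4.5,0,0,0.2],
  [-0.9,-4.5,0,0,0.2],
  [-0.9,-4.5,0,0,0.2],
  [-0.9,-4.5,0,0,0.2],
  [-0.9,-4.5,0,0,0.2],
])

```text
time_s: 16.35
ee_pos: [0.5811, -0.0004, 0.1156]
eef_rot: [0.0, 0.061, 0.998, -0.0]
ft_force: [0.3, 1.1, -0.4]
opening: 0.0247
gripper_force: 30.0
```

Call:
servo_tool([
  [-0.7,-3.2,0,0,0.2],
  [-0.6,-2.5,0,0,0.2],
  [0,0,0,0,0.2],
  [0,0,0,0,0.2],
])

```text
time_s: 16.75
ee_pos: [0.5871, -0.0571, 0.1154]
eef_rot: [-0.0, 0.061, 0.998, 0.0]
ft_force: [-0.0, 0.7, -0.7]
opening: 0.0245
gripper_force: 30.0
```

```bash
python3 -c "
from h import *
to(.585,-.0612,.0185,172.7)"
```

```text
t 16.75 now [ 0.5871 -0.0571  0.1154] yaw 173.0 op 0.024 F 30.0
 turn 0.3; shift after turn x 0.16 y -0.44 z 9.69
```

Call:
servo_tool([
  [0.2,-0.4,2,0,0.2],
  [0,0,3,0,0.2],
  [0,0,2.5,0,0.2],
  [0,0,1.2,0,0.2],
  [0,0,0.6,0,0.2],
  [0,0,0,0,0.2],
])

```text
time_s: 17.35
ee_pos: [0.5847, -0.0598, 0.0224]
eef_rot: [-0.0, 0.06, 0.998, 0.0]
ft_force: [0.7, -0.5, 0.6]
opening: 0.025
gripper_force: 30.0
```

Call:
servo_tool([
  [0,0,0.2,0,0.2],
  [0,0,0.2,0,0.2],
  [0,0,0,0,0.2],
  [0,0,0,0,0.4],
  [0,0,0,0,0.4],
  [0,0,0,0,0.4],
  [0,0,-3,0,0.4],
  [0,0,-4,0,0.4],
])

```text
time_s: 18.15
ee_pos: [0.5825, -0.0602, 0.0866]
eef_rot: [-0.003, 0.061, 0.998, 0.0]
ft_force: [1.2, 0.2, -0.0]
opening: 0.0371
gripper_force: 0.0
```

Call:
servo_tool([
  [0,0,-3,0,0.4],
  [0,0,0,8.5,0.4],
  [0,0,0,8.5,0.4],
  [0,0,0,8.5,0.4],
  [0,0,0,8.5,0.6],
  [0,0,0,8.5,0.6],
  [0,0,0,8.5,0.6],
  [0,0,0,8.5,0.6],
])

```text
time_s: 18.95
ee_pos: [0.5849, -0.0606, 0.1187]
eef_rot: [0.0, 0.551, 0.835, 0.0]
ft_force: [-0.1, -0.0, 0.4]
opening: 0.0555
gripper_force: 0.0
```

```bash
python3 -c "
from h import *
to(.564,-.311,.1,23.2)
look('gouge_red_a',None,z=.0245)"
```

```text
t 18.95 now [ 0.5849 -0.0606  0.1187] yaw 113.2 op 0.055 F 0.0
 turn 90.0; shift after turn x -11.78 y 22.19 z 1.87
0.75 4089 med hue 16.0 px 231 393 287 390 mid [ 0.6081 -0.1274] len 0.130 yaw 170.4
0.72 5666 med hue 2.0 px 255 439 196 308 mid [ 0.6086 -0.0615] len 0.131 yaw 173.5
0.17 20985 med hue 30.0 px 0 219 0 337 mid [ 0.4495 -0.068 ] len 0.235 yaw 81.5
```

Call:
servo_tool([
  [0,0,0,8.5,0.6],
  [0,0,0,8.5,0.6],
  [0,0,0,8.5,0.6],
  [0,0,0,8.5,0.6],
  [0,0,0,8.5,0.6],
  [0,0,0,8.5,0.6],
  [0,0,0,8.5,0.6],
  [0,0,0,8.5,0.6],
])

```text
time_s: 19.85
ee_pos: [0.5849, -0.0606, 0.1187]
eef_rot: [0.0, 0.922, 0.387, 0.0]
ft_force: [-0.2, 0.3, 0.3]
opening: 0.0555
gripper_force: 0.0
```

Call:
servo_tool([
  [0,0,0,8,0.6],
  [0,0,0,8,0.6],
  [0,0,0,6,0.6],
  [-2.3,4.4,0,0,0.6],
  [-2.3,4.4,0.5,0,0.6],
  [-2.3,4.4,0.5,0,0.6],
  [-2.3,4.4,0.5,0,0.6],
  [-2.3,4.4,0.5,0,0.6],
])

```text
time_s: 20.65
ee_pos: [0.5669, -0.3101, 0.0986]
eef_rot: [0.0, 0.978, 0.207, 0.0]
ft_force: [1.2, -0.9, -0.2]
opening: 0.056
gripper_force: 0.0
```

Call:
servo_tool([
  [0,0,0,0,0.6],
  [0,0,0,0,0.6],
])

```text
time_s: 20.85
ee_pos: [0.5666, -0.3094, 0.0981]
eef_rot: [-0.0, 0.979, 0.204, -0.0]
ft_force: [0.9, 0.0, 0.0]
opening: 0.0562
gripper_force: 0.0
```

```bash
python3 -c "
from h import *
aim('gouge_blue_a',(.5876,-.3014),off=-.025)
look('gouge_blue_a',None,fn='pics/w5.png')"
```

```text
mid [ 0.5878 -0.2985] len 0.134 conf 0.65 rgb [107.  90. 119.] axis 22.5
t 20.95 now [ 0.5674 -0.3074  0.0986] yaw 23.7 op 0.055 F 0.0
 turn 1.2; shift after turn x -0.28 y -0.04 z 9.36
0.96 6242 med hue 108.0 px 304 345 102 317 mid [ 0.5873 -0.3002] len 0.134 yaw -157.6
0.93 1508 med hue 109.0 px 212 263 440 479 mid [ 0.3894 -0.3158] len 0.045 yaw 59.2
```

View pics/w5.png

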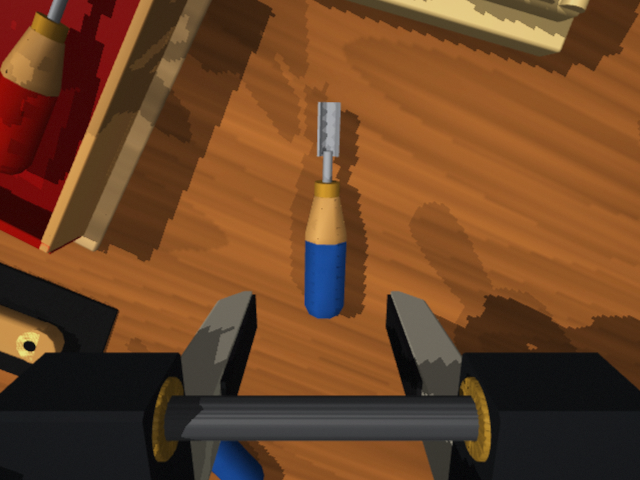

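Call:
servo_tool([
  [-0.3,0,3,1.2,0.6],
  [0,0,3,0,0.6],
  [0,0,2.7,0,0.6],
  [0,0,0.6,0,0.6],
  [0,0,0,0,0.2],
  [0,0,0,0,0.2],
  [0,0,0,0,0.2],
  [0,0,0,0,0.2],
])

```text
time_s: 21.85
ee_pos: [0.5657, -0.3101, 0.0075]
eef_rot: [0.001, 0.981, 0.194, 0.001]
ft_force: [0.0, 0.5, -0.5]
opening: 0.0281
gripper_force: 0.0
```

Call:
servo_tool([
  [0,0,0,0,0.2],
  [0,0,0,0,0.2],
  [0,0,-3,0,0.2],
  [0,0,-4,0,0.2],
  [0,0,-3,7.5,0.2],
  [0,0,-1,7.5,0.2],
  [0,0,0,7.5,0.2],
  [0,0,0,7,0.2],
])

```text
time_s: 22.65
ee_pos: [0.5648, -0.3097, 0.1166]
eef_rot: [0.0, 0.998, -0.065, 0.001]
ft_force: [0.3, 0.9, -0.7]
opening: 0.0242
gripper_force: 30.0
```

```bash
python3 -c "
from h import *
to(.604,.1028,.115,-7.3)"
```

```text
t 22.65 now [ 0.5648 -0.3097  0.1166] yaw -7.5 op 0.024 F 30.0
 turn -0.2; shift after turn x -1.35 y -41.41 z 0.16
```

Call:
servo_tool([
  [-0.2,-4.5,0,0,0.2],
  [-0.2,-4.5,0,0,0.2],
  [-0.2,-4.5,0,0,0.2],
  [-0.2,-4.5,0,0,0.2],
  [-0.1,-4.5,0,0,0.2],
  [-0.1,-4.5,0,0,0.2],
  [-0.1,-4.5,0,0,0.2],
  [-0.1,-4.5,0,0,0.2],
])

```text
time_s: 23.45
ee_pos: [0.5973, 0.051, 0.1157]
eef_rot: [0.0, 0.998, -0.063, 0.0]
ft_force: [1.2, -0.4, -1.0]
opening: 0.0244
gripper_force: 30.0
```

Call:
servo_tool([
  [-0.1,-3.4,0,0,0.2],
  [0,-2,0,0,0.2],
  [0,0,0,0,0.2],
  [0,0,0,0,0.2],
])

```text
time_s: 23.85
ee_pos: [0.6031, 0.103, 0.1154]
eef_rot: [0.0, 0.998, -0.062, -0.0]
ft_force: [-1.0, 0.1, -1.0]
opening: 0.0241
gripper_force: 30.0
```

```bash
python3 -c "
from h import *
to(.604,.1028,.019,-7.3)
m=r.camera('wrist');cv2.imwrite('pics/w6.png',m[:,:,::-1])"
```

```text
t 23.85 now [0.6031 0.103  0.1154] yaw -7.1 op 0.024 F 30.0
 turn 0.2; shift after turn x 0.10 y 0.00 z 9.64
```

View pics/w6.png

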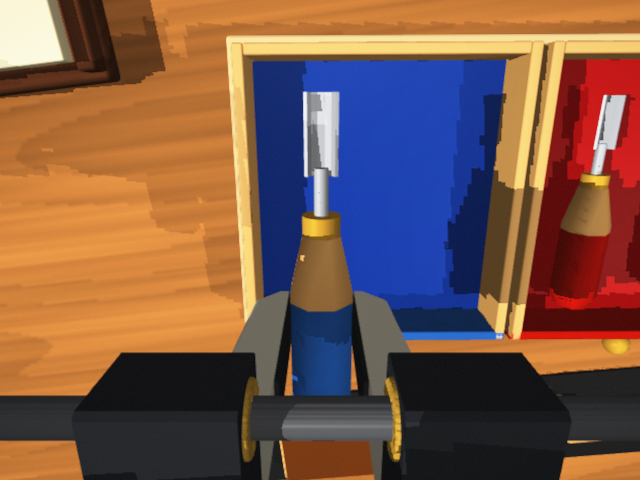

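Call:
servo_tool([
  [0.1,0,2,0,0.2],
  [0,0,3,0,0.2],
  [0,0,2.5,0,0.2],
  [0,0,1.2,0,0.2],
  [0,0,0.6,0,0.2],
  [0,0,0,0,0.2],
])

```text
time_s: 24.5
ee_pos: [0.6041, 0.1022, 0.0224]
eef_rot: [0.0, 0.998, -0.063, -0.0]
ft_force: [-0.4, -0.2, -0.1]
opening: 0.0247
gripper_force: 30.0
```

Call:
servo_tool([
  [0,0,0.2,0,0.2],
  [0,0,0.15,0,0.2],
  [0,0,0,0,0.2],
  [0,0,0,0,0.4],
  [0,0,0,0,0.4],
  [0,0,0,0,0.4],
  [0,0,-3,0,0.4],
  [0,0,-4,0,0.4],
])

```text
time_s: 25.3
ee_pos: [0.6018, 0.1027, 0.087]
eef_rot: [0.0, 0.998, -0.062, -0.003]
ft_force: [0.5, -0.4, 0.5]
opening: 0.0371
gripper_force: 0.0
```

Call:
servo_tool([
  [0,0,-3,-8.3,0.6],
  [0,0,0,-8.3,0.6],
  [0,0,0,-8.3,0.6],
  [0,0,0,-8.3,0.6],
  [0,0,0,-8.3,0.6],
  [0,0,0,-8.3,0.6],
  [0,0,0,-8.3,0.6],
  [0,0,0,-8.3,0.6],
])

```text
time_s: 26.1
ee_pos: [0.6043, 0.1029, 0.1192]
eef_rot: [0.0, 0.868, 0.497, 0.0]
ft_force: [-0.6, -0.7, 0.1]
opening: 0.056
gripper_force: 0.0
```

```bash
python3 -c "
from h import *
to(.3938,-.3015,.1,59)
look('gouge_blue_a',None,z=.0245)"
```

```text
t 26.10 now [0.6043 0.1029 0.1192] yaw 59.6 op 0.056 F 0.0
 turn 0.6; shift after turn x -45.50 y 2.79 z 1.92
0.94 6354 med hue 108.0 px 257 457 180 281 mid [0.628  0.1021] len 0.133 yaw 172.7
0.45 7097 med hue 11.0 px 44 263 275 479 mid [0.4535 0.0613] len 0.199 yaw 94.0
```

Call:
servo_tool([
  [-4.7,0.3,0,0.6,0.6],
  [-4.7,0.3,0,0,0.6],
  [-4.7,0.3,0,0,0.6],
  [-4.7,0.3,0,0,0.6],
  [-4.7,0.3,0,0,0.6],
  [-4.7,0.3,0,0,0.6],
  [-4.7,0.3,0,0,0.6],
  [-4.7,0.3,0.5,0,0.6],
])

```text
time_s: 27.0
ee_pos: [0.429, -0.2327, 0.1152]
eef_rot: [0.001, 0.873, 0.487, 0.001]
ft_force: [1.1, -1.2, -0.5]
opening: 0.0557
gripper_force: 0.0
```

Call:
servo_tool([
  [-4.5,0.3,0.7,0,0.6],
  [-3,0.2,0.7,0,0.6],
  [0,0,0,0,0.6],
  [0,0,0,0,0.6],
])

```text
time_s: 27.4
ee_pos: [0.3944, -0.2977, 0.1001]
eef_rot: [-0.0, 0.873, 0.487, 0.0]
ft_force: [-0.2, -0.1, 0.3]
opening: 0.0556
gripper_force: 0.0
```

```bash
python3 -c "
from h import *
aim('gouge_blue_a',(.4067,-.2795),off=-.025)"
```

```text
mid [ 0.4077 -0.2801] len 0.135 conf 0.73 rgb [114.  82. 108.] axis 59.7
t 27.50 now [ 0.3953 -0.2969  0.1004] yaw 58.6 op 0.056 F 0.0
 turn -1.1; shift after turn x -0.43 y 0.22 z 9.54
```

Call:
servo_tool([
  [-0.4,0.2,3,-1,0.6],
  [0,0,3,0,0.6],
  [0,0,2.7,0,0.6],
  [0,0,0.7,0,0.6],
  [0,0,0,0,0.2],
  [0,0,0,0,0.2],
  [0,0,0,0,0.2],
  [0,0,0,0,0.2],
])

```text
time_s: 28.3
ee_pos: [0.3954, -0.3028, 0.0077]
eef_rot: [0.001, 0.868, 0.497, 0.0]
ft_force: [0.4, -0.0, 0.9]
opening: 0.0285
gripper_force: 0.0
```

Call:
servo_tool([
  [0,0,0,0,0.2],
  [0,0,0,0,0.2],
  [0,0,-3,0,0.2],
  [0,0,-4,0,0.2],
  [0,0,-3,8.5,0.2],
  [0,0,-1,8.5,0.2],
  [0,0,0,8.5,0.2],
  [0,0,0,8.5,0.2],
])

```text
time_s: 29.1
ee_pos: [0.3947, -0.3025, 0.1172]
eef_rot: [0.001, 0.976, 0.219, 0.0]
ft_force: [0.5, -0.2, -0.4]
opening: 0.0247
gripper_force: 30.0
```

Call:
servo_tool([
  [0,0,0,8.4,0.2],
  [0,0,0,8.4,0.2],
  [0,0,0,8.4,0.2],
  [0,0,0,7.8,0.2],
  [0,0,0,0,0.2],
])

```text
time_s: 29.6
ee_pos: [0.3943, -0.3021, 0.1162]
eef_rot: [0.0, 0.998, -0.065, 0.0]
ft_force: [-0.9, -0.4, -0.2]
opening: 0.0246
gripper_force: 30.0
```

```bash
python3 -c "
from h import *
to(.597,.0374,.115,-7.3)"
```

```text
t 29.60 now [ 0.3943 -0.3021  0.1162] yaw -7.5 op 0.025 F 30.0
 turn -0.2; shift after turn x 15.80 y -36.25 z 0.12
```

Call:
servo_tool([
  [1.8,-4.2,0,0,0.2],
  [1.8,-4.2,0,0,0.2],
  [1.8,-4.2,0,0,0.2],
  [1.8,-4.2,0,0,0.2],
  [1.8,-4.2,0,0,0.2],
  [1.8,-4.2,0,0,0.2],
  [1.8,-4.2,0,0,0.2],
  [1.8,-4.2,0,0,0.2],
])

```text
time_s: 30.4
ee_pos: [0.581, 0.0145, 0.1163]
eef_rot: [0.0, 0.998, -0.062, 0.0]
ft_force: [0.4, -0.3, -0.4]
opening: 0.0249
gripper_force: 30.0
```

Call:
servo_tool([
  [1.4,-2.6,0,0,0.2],
  [0,0,0,0,0.2],
  [0,0,0,0,0.2],
])

```text
time_s: 30.7
ee_pos: [0.5973, 0.037, 0.1158]
eef_rot: [0.0, 0.998, -0.062, -0.0]
ft_force: [-0.1, -0.8, -0.2]
opening: 0.0249
gripper_force: 30.0
```

```bash
python3 -c "
from h import *
to(.597,.0374,.019,-7.3)"
```

```text
t 30.70 now [0.5973 0.037  0.1158] yaw -7.1 op 0.025 F 30.0
 turn 0.2; shift after turn x -0.03 y -0.03 z 9.68
```

Call:
servo_tool([
  [0,0,2,0,0.2],
  [0,0,3,0,0.2],
  [0,0,2.5,0,0.2],
  [0,0,1.2,0,0.2],
  [0,0,0.6,0,0.2],
  [0,0,0,0,0.2],
])

```text
time_s: 31.3
ee_pos: [0.5971, 0.0361, 0.023]
eef_rot: [0.0, 0.998, -0.064, -0.0]
ft_force: [-1.7, 0.5, -0.2]
opening: 0.0246
gripper_force: 30.0
```

Call:
servo_tool([
  [0,0,0.2,0,0.2],
  [0,0,0.15,0,0.2],
  [0,0,0,0,0.2],
  [0,0,0,0,0.4],
  [0,0,0,0,0.4],
  [0,0,0,0,0.4],
  [0,0,-3,0,0.4],
  [0,0,-4,0,0.4],
])

```text
time_s: 32.1
ee_pos: [0.5949, 0.0368, 0.0875]
eef_rot: [0.0, 0.998, -0.064, -0.003]
ft_force: [0.8, -0.1, -0.6]
opening: 0.0371
gripper_force: 0.0
```

Call:
servo_tool([
  [0,0,-4,0,0.4],
  [0,-4.5,-3,0,0.4],
  [0,-4.5,0,0,0.4],
  [0,-4.5,0,0,0.4],
  [0,-4.5,0,0,0.4],
  [0,-4.5,0,0,0.4],
  [0,-4.5,0,0,0.4],
  [0,-4.5,0,0,0.4],
])

```text
time_s: 32.9
ee_pos: [0.6374, 0.3477, 0.1574]
eef_rot: [-0.0, 0.998, -0.064, 0.0]
ft_force: [2.3, -0.3, 0.1]
opening: 0.0376
gripper_force: 0.0
```

```bash
python3 - <<'E'
from h import *
to(.597,.3,.2,-7.3)
im=r.camera("top")
for l in("gouge_red_a","gouge_blue_a","strop"):look(l,None,z=.0245,cam="top")
cv2.imwrite("pics/end.png",cv2.resize(im[120:320,200:460],None,fx=3,fy=3,interpolation=cv2.INTER_CUBIC)[:,:,::-1])
E
```

```text
t 32.90 now [0.6374 0.3477 0.1574] yaw -7.4 op 0.038 F 0.0
 turn -0.1; shift after turn x -3.40 y 5.24 z -4.26
0.92 407 med hue 5.0 px 358 371 179 230 mid [ 0.6052 -0.1297] len 0.126 yaw 172.2
0.8 453 med hue 113.0 px 290 304 172 223 mid [0.62  0.035] len 0.127 yaw 171.9
0.7 454 med hue 113.0 px 263 277 168 220 mid [0.6276 0.1004] len 0.130 yaw 172.8
0.67 533 med hue 15.0 px 273 338 124 140 mid [0.7842 0.0193] len 0.163 yaw 81.7
0.97 2276 med hue 13.0 px 247 382 264 286 mid [ 0.4307 -0.0079] len 0.324 yaw 88.8
0.47 429 med hue 15.0 px 272 338 124 139 mid [0.7843 0.0203] len 0.165 yaw 81.7
```

View pics/end.png

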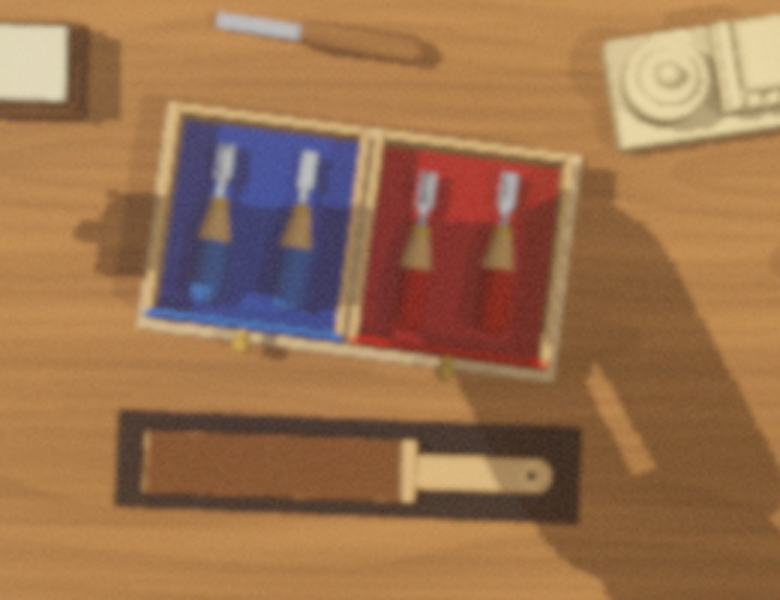

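The picture shows all four gouges flat in their own trays with blades towards the bare end: blue at about (212,225) and (300,230), red at (418,250) and (498,255). The strop lies leather up, centred on the mat, and nothing else has moved.

```bash
python3 -c "
from cell import r
print(r.close_job())"
```

```text
the job is handed in; nothing more can be done
None
```

I handed the job in at about 33 s, with no verdict returned; the last top picture shows the strop leather up on the mat, all four gouges in the trays of their colours with edges towards the bare end, and the carving, whetstone and knife unmoved (mallet not in that picture).

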